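Open the cobbler's chest and put the shoe brush away

TASK

Push the lid of the blue tool chest up and over until it stays open by itself. Then put the shoe brush away in the chest compartment that has the cork mat, bristles down, lying straight front to back; set it down, do not drop it in, and leave the lid open. Leave the hammer, the jar, the sandal and the polish tin where they are.

Things in the scene. Friction and masses are not known exactly. Their poses are not given: they have to be found in the camera images.
- chest: Blue tool chest with red edging, fixed to the bench, 150 (x, front to back) x 245 (y) x 125 mm high, walls 5 mm, inner floor 50 mm above the bench. Origin: centre of its underside; -x is its front, towards the robot. A full-height 5 mm wall along x at y = 0 divides it into a left (+y) and a right (-y) compartment, each 140 mm front to back, 115 mm wide, 75 mm deep. The shut lid hides both.
- lid (a joint): Lid angle about the level hinge on the chest's far top edge: 0 shut, 1.57 upright, 1.95 fully open on its stop, leaning away from the robot. No spring or catch, almost no friction: falls shut if left below about 1.4, falls open from about 1.7. About 0.35 kg; a 6 mm plate 251 mm wide reaching 172 mm from the hinge, so it overhangs the chest's front wall by 22 mm.
- lid_hinge (a point): Centre of the hinge line, at the underside of the lid, 126 mm above the bench, 75 mm behind the chest's centre. Turns with the lid: x along the lid plate (the lid lies towards -x), y along the hinge, z out of the lid's outer face.
- lid_tab (a point): Centre of the steel lift tab: strip 90 wide (along y), 45 long, 5 mm thick, mid-front edge of the lid, rising away from the hinge at 65 degrees to the lid plate. Lid shut, it slopes up towards the robot: a tool leaning 30 to 45 degrees fits beneath it, in front of the chest, to push tab and lid edge up. Its root is 10 mm nearer the hinge and 20 mm lower (lid shut). Axes: as lid_hinge.
- mat: Cork mat 130 x 105 x 4 mm lying on the floor of one compartment (left or right varies), fixed, centred in that compartment within a few mm; it marks where the brush belongs. Origin: centre of its underside, 50 mm above the bench; axes as the chest's. The mat's top is 54 mm above the bench.
- brush_center (a point): Shoe brush, standing on its black bristles on the bench beside the chest: 118 long (its x) x 44 wide (its y) x 42 mm high; the wooden back is the upper 22 mm, the bristles, stiff and 38 mm wide, the lower 20 mm. This point is its centre, 21 mm above what it stands on; z up. Both ends are alike. About 0.16 kg.
- hammer: Hammer lying on the bench, 260 mm long; to be left alone. Origin: on its underside at mid-length.
- jar: Amber glue jar, 64 mm in diameter, 85 mm high, standing; to be left alone. Origin: centre of its underside.
- sandal: Black sandal, about 255 x 84 mm and 50 mm high; to be left alone. Origin: centre of its underside.
- tin: Round shoe polish tin, 73 mm in diameter, 29 mm high, lying in the chest's other compartment, the one without the mat; to be left alone. Origin: centre of its underside.
There are look-alikes about, which are no part of the job. There is more than one size of the part that bears brush_center; the job needs the largest.

How it is judged:
On the way:
1. the lid stays open past its balance point with the robot off the chest (value of joint lid above 1.75 rad and contact force between each of the arm, the fingers and chest below 0.1 N), for 0.3 s.
At the end, for the whole second after the job is handed in: Lid at rest open by itself (above 1.75 rad), robot off the chest; brush released and at rest on the mat: centre within 45 mm of the mat's centre, 18 to 31 mm above its underside, bristles down, upright within 0.15 rad, lengthwise front to back within 0.4 rad (all of step 1 and z of brush_center in the frame of mat between 0.018 and 0.031 m and horizontal distance between brush_center and mat below 0.045 m and angle between brush_center's own z axis and vertical below 0.15 rad and angle between the x axis of brush_center and the x axis of mat, either way round below 0.4 rad and velocity of joint lid between -0.05 and 0.05 rad/s and linear speed of brush below 0.03 m/s); the robot touches nothing.
It fails at once if the hammer is moved more than 30 mm (distance of hammer from where it was at the start of the episode above 0.03 m).
It fails at once if the jar is moved more than 30 mm (distance of jar from where it was at the start of the episode above 0.03 m).
It fails at once if the sandal is moved more than 30 mm (distance of sandal from where it was at the start of the episode above 0.03 m).
It fails at once if the tin is moved more than 30 mm (distance of tin from where it was at the start of the episode above 0.03 m).
It fails at once if the brush is dropped into the compartment (faster than 0.7 m/s within 70 mm of the mat) (horizontal distance between brush_center and mat below 0.06 m and z of brush_center in the frame of mat below 0.07 m and linear speed of brush above 0.7 m/s).
It also fails if it takes over 72 s, if anything falls off the work surface, if the arm or the gripper's body presses on something with over 40 N, if the wrist force passes 120 N, or if a joint passes its speed limit or range.

ROBOT

A 7-joint arm with a two-finger parallel gripper is mounted at the origin on the work surface. World frame = base frame: x ahead of the robot, y to its left, z up, the work surface at z = 0. Lengths are in m, angles in rad, forces in N, time in s.
With the tool pointing down it reaches from about 0.425 to 0.975 m from the base axis. Payload 16.7 kg.
Tool frame: the origin (TCP) lies at the very end of the fingers, on their centre line; the grasp point (between the pads) lies 19 mm behind it; z points along the fingers, y is the direction in which the jaws open and shut (so a half turn about z gives the same grasp; the last joint's range is limited). The gripper opens to 85 mm and grips with 20 to 120 N. Pads are 22 mm wide; open, the fingers measure 114 mm over their backs; the gripper's body (76 mm by 85 mm) begins 54 mm behind the grasp point. The pads swing forward as they close: fully open they stand 13 mm farther back than shut.
Start: joints at [-1.341, 0.426, 0.074, 1.606, -0.034, 1.111, -0.067], TCP at [0.25, 0.627, 0.231] pointing down, gripper open.
Joint ranges: [-2.85, 2.85], [-0.5, 2.14], [-1.23, 1.37], [0.21, 2.46], [-1.02, 4.16], [0.16, 2.05], [-2.73, 2.73]. Speed limits (rad/s): [1.89, 1.89, 2.39, 2.39, 3.01, 3.01, 3.01].

INTERFACE

Orientations are given as [roll, pitch, yaw] about the fixed x, y, z axes, in that order (R = Rz(yaw) Ry(pitch) Rx(roll)).
In Python, from station import robot, imaging gives the robot as it stands.
- The arm moves only by the shell command python3 -m creep 'ROWS' [FORCE]. ROWS is JSON, a list of rows, each an object of numbers: "dx", "dy", "dz": the shift along the tool's x, y, z in mm; "wx", "wy", "wz": the turn, a rotation vector about the tool's x, y, z in degrees; "hand": the gripper's target within -1 to 1 (fully open at 1, half-way at 0, shut at -1). In form: [{"dx": .., "dy": .., "dz": .., "wx": .., "wy": .., "wz": .., "hand": ..}, ...]. A call has exactly 10 rows; each row shifts and turns the commanded pose from where the row before left it, along the tool's axes as they then stand; what a row does not reach is not made up. A row lasts 1/8 s, in which the tool goes at most 62.5 mm and 10.7 degrees, less where a joint would pass 70% of its speed; a pose out of reach is approached as far as the arm can. A call with a gripper value outside its range is refused whole. The fingers move at their own pace and stop on an object; FORCE is the grip in N (left out, the last holds). Time passes only in rows, so rows that do not move let the fingers close, or fill a call up. It gives the time, the measured TCP pose, the force and the opening at its end, in the units of the state.
- robot.read_state(): the state, without advancing time (a new reading comes with each control period).
- imaging.read_camera(name): name is "scene" or "side" or "wrist"; returns a dict with "pixels" (480x640x3 uint8, red, green, blue), "mtx" (3x3 intrinsics, pixels), "eye" and "orientation" of the camera in the world; the wrist camera has in their place "hand_eye" (4x4, takes a point from camera to tool coordinates, whose origin is the TCP and whose axes are the flange's). Camera axes: x right, y down, z forward; pixel columns grow to the right and rows downward; lengths in m; the calibration is good to about 2 mm. The wrist camera is an equidistant fisheye: a pixel r from the principal point sees the ray r / f radians off the axis. A picture is of the moment at which its call begins: read the wrist's pose just before it. There is no depth.
- robot.sign_off(): hands the job in, once; it reports no verdict.
The state is a dict: "t": time; "joint_positions": joint angles; "qd": joint speeds; "joint_efforts": joint torques, N m; "tool_pos": TCP position; "orientation": TCP orientation; "ft_force": force on the tool from outside, world axes, zero at the start; "wrist_torque": the same for the moment, N m; "finger_gap": finger opening in m.
Only numpy, scipy, OpenCV 4.12 (cv2) and the standard library are available. Lean on these libraries where they do the work, as an engineer would, in place of code of your own. Each camera call takes 0.05 s, during which the arm holds its last target.

## Working session

There is one attempt and no reset: what is moved stays moved. The work goes in short steps, Python scripts to look and compute and a shell command to move; the robot and the scene stay as the last step left them, time stands still between calls to the robot, and variables do not carry over. Pictures are saved under pics/ and viewed, and the job is handed in when it is done.

```bash
ls; mkdir -p pics; cat > h.py <<'E'
import numpy as np, cv2
from scipy.spatial.transform import Rotation as Rn
from station import robot, imaging
def snap(n,f):
    c=imaging.read_camera(n); cv2.imwrite('pics/'+f,c['pixels'][:,:,::-1]); 
    np.savez('pics/'+f+'.npz',**{k:np.array(v) for k,v in c.items()}); return c
E
python3 - <<'E'
from h import *
s=robot.read_state(); print(s)
for n in ['scene','side','wrist']:
    c=snap(n,n+'0.png'); print({k:v for k,v in c.items() if k!='pixels'})
E
```

```text
pics
{'t': 0.0, 'joint_positions': array([-1.34050515,  0.42670474,  0.07384156,  1.60663943, -0.03411084,
        1.11079955, -0.0671291 ]), 'qd': array([ 2.46747744e-04,  3.09161834e-04,  1.19864716e-03, -8.16453841e-04,
       -4.78189030e-05, -1.09558314e-04,  1.48226805e-03]), 'joint_efforts': array([ 2.21065842e-03, -9.49845314e+01,  3.76161620e+00, -4.63518798e+01,
        1.92636967e-02,  9.95709415e-03, -6.11204356e-06]), 'tool_pos': array([0.25010297, 0.62649834, 0.2306142 ]), 'orientation': array([-3.14030312e+00,  8.03179679e-05,  2.76174346e+00]), 'ft_force': array([ 0.30831988, -0.20312399, -0.06871352]), 'wrist_torque': array([-0.00246777, -0.02481493,  0.02001123]), 'finger_gap': 0.08545544301462499}
{'mtx': array([[434.46235519,   0.        , 323.12688327],
       [  0.        , 434.46235519, 236.41429094],
       [  0.        ,   0.        ,   1.        ]]), 'eye': array([ 1.11014442, -0.30585221,  1.21119155]), 'orientation': array([-2.59375529e+00, -3.80127416e-04,  1.01319019e+00])}
{'mtx': array([[538.81669194,   0.        , 318.94310596],
       [  0.        , 538.81669194, 234.57404674],
       [  0.        ,   0.        ,   1.        ]]), 'eye': array([ 0.07626872, -0.70800673,  0.95073489]), 'orientation': array([-2.33615056, -0.01672071, -0.5406312 ])}
{'mtx': array([[371.64829954,   0.        , 318.0137694 ],
       [  0.        , 371.64829954, 243.95561577],
       [  0.        ,   0.        ,   1.        ]]), 'hand_eye': array([[-2.07161479e-04, -9.47401100e-01, -3.20048609e-01,
         8.19285590e-02],
       [ 9.99999900e-01, -6.95657170e-05, -4.41354275e-04,
        -1.97185620e-04],
       [ 3.95875115e-04, -3.20048668e-01,  9.47401020e-01,
        -1.42783847e-01],
       [ 0.00000000e+00,  0.00000000e+00,  0.00000000e+00,
         1.00000000e+00]])}
```

View pics/scene0.png

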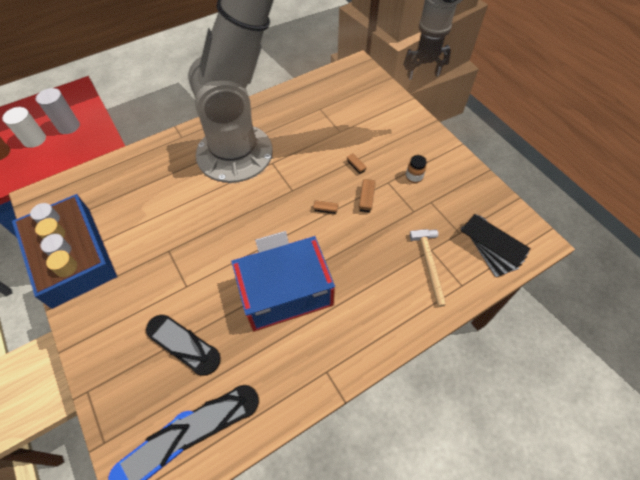

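View pics/side0.png

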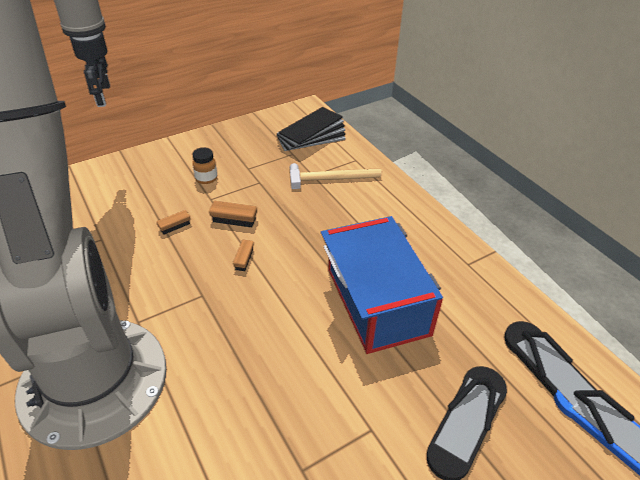

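View pics/wrist0.png

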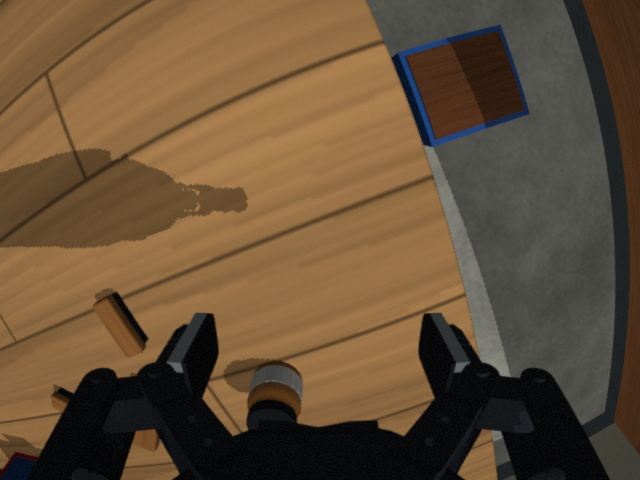

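The pictures show the blue chest (scene 284,283; side 382,285). The three brushes are at scene (367,195), (356,163), (325,207), matching side (233,213), (174,222), (244,255). The first looks the largest; I'll check it by size.

```bash
cat >> h.py <<'E'
def ray(c,uv):
    K=c['mtx'];R=Rn.from_euler('xyz',c['orientation']).as_matrix()
    d=R@np.linalg.inv(K)@np.array([uv[0],uv[1],1.]); return np.array(c['eye']),d/np.linalg.norm(d)
def onz(c,uv,z):
    o,d=ray(c,uv); return o+d*(z-o[2])/d[2]
def tri(rs):
    A=np.zeros((3,3));b=np.zeros(3)
    for o,d in rs:
        P=np.eye(3)-np.outer(d,d);A+=P;b+=P@o
    p=np.linalg.solve(A,b); return p,[float(np.linalg.norm((np.eye(3)-np.outer(d,d))@(p-o))) for o,d in rs]
def proj(c,p):
    R=Rn.from_euler('xyz',c['orientation']).as_matrix(); q=c['mtx']@(R.T@(np.array(p)-c['eye'])); return q[:2]/q[2]
def load(f): return dict(np.load('pics/'+f+'.npz'))
E
python3 - <<'E'
from h import *
s=load('scene0.png');d=load('side0.png')
def crop(c,x,y,w,h,k,f):
    im=c['pixels'][y:y+h,x:x+w,::-1]; cv2.imwrite('pics/'+f,cv2.resize(im,None,fx=k,fy=k,interpolation=cv2.INTER_CUBIC))
crop(s,225,225,120,110,5,'c1.png'); crop(d,315,205,135,155,4,'c2.png')
a=cv2.resize(s['pixels'][140:220,300:400,::-1],None,fx=4,fy=4,interpolation=cv2.INTER_CUBIC);b=cv2.resize(d['pixels'][190:280,150:265,::-1],(400,320),interpolation=cv2.INTER_CUBIC)
cv2.imwrite('pics/c3.png',np.hstack([a,b]))
# brushes: brown wooden tops
for n,c,roi in [('scene',s,(300,145,390,220)),('side',d,(150,190,270,280))]:
    h=cv2.cvtColor(c['pixels'],cv2.COLOR_RGB2HSV); x0,y0,x1,y1=roi
    print(n,[ (p,h[p[1],p[0]].tolist()) for p in ([(367,190),(356,161),(325,206),(340,180)] if n=='scene' else [(233,209),(174,219),(244,250),(205,240)])])
E
```

```text
scene [((367, 190), [13, 143, 171]), ((356, 161), [13, 141, 183]), ((325, 206), [13, 142, 191]), ((340, 180), [15, 118, 210])]
side [((233, 209), [13, 146, 197]), ((174, 219), [14, 149, 204]), ((244, 250), [14, 148, 207]), ((205, 240), [15, 120, 216])]
```

View pics/c1.png

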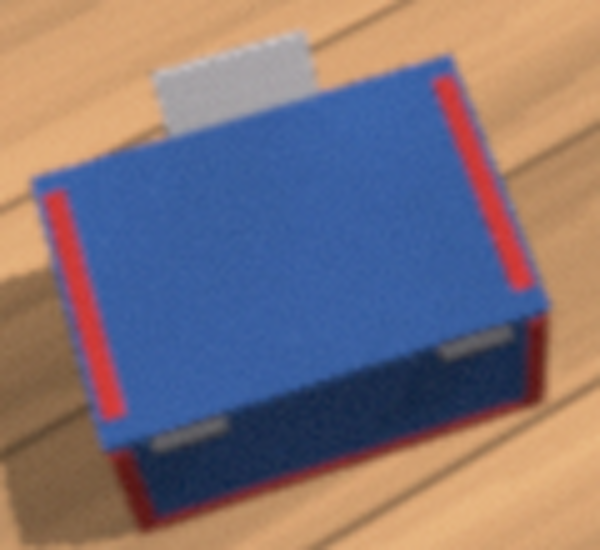

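View pics/c2.png

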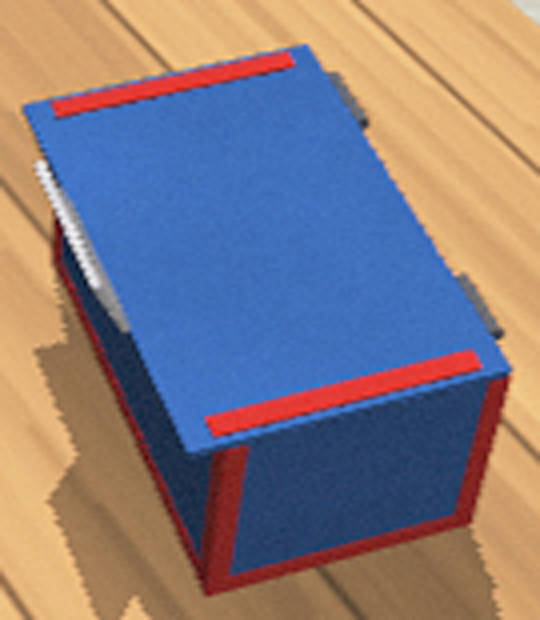

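View pics/c3.png

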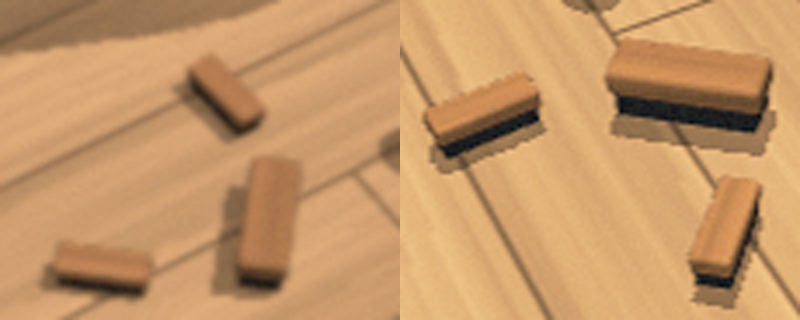

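```bash
python3 - <<'E'
from h import *
np.set_printoptions(precision=4,suppress=True)
s=load('scene0.png');d=load('side0.png')
S=dict(fr=(231.6,261.4),fl=(315,236),bl=(334.6,286),br=(246.6,315)); D=dict(fr=(362.5,318),fl=(321.2,231.2),bl=(391.2,215.8),br=(442.5,298.2))
P={}
for k in S:
    p,e=tri([ray(s,S[k]),ray(d,D[k])]);P[k]=p;print(k,p,np.array(e),'z.132',onz(s,S[k],.132),onz(d,D[k],.132))
# tab tip corners scene (155,72),(302,33); side (40,160)
for f,uv in [('tabR',(256,239.4)),('tabL',(285.4,231.6))]: print(f,onz(s,uv,.132+.04))
print('tabL',tri([ray(s,(285.4,231.6)),ray(d,(324.8,245))]))
print('tabR',tri([ray(s,(256,239.4)),ray(d,(339.5,276.5))]))
for c,n in((s,'S'),(d,'D')):
  for uv in ([(363,179.2),(375,180),(371.8,207),(359.5,206)] if n=='S' else [(212.4,201.2),(257.2,205.5),(255.8,216.7),(209.5,212)]): print(n,onz(c,uv,.042))
# other brushes: length
for n,uv in [('b2',[(347,157),(360.5,171)]),('b3',[(314,203),(338,205)])]: q=[onz(s,u,.03) for u in uv];print(n,np.linalg.norm(q[0]-q[1]),q[0][:2],q[1][:2])
# hammer, jar, sandal
for n,uv in [('head',(424,234)),('hend',(440,303)),('headL',(411,234)),('jar',(416,179)),('sandalA',(152,320)),('sandalB',(213,370))]: print(n,onz(s,uv,.02)[:2])
E
```

```text
fr [ 0.4829 -0.2185  0.1279] [0.0001 0.0001] z.132 [ 0.4854 -0.219   0.132 ] [ 0.4808 -0.2208  0.132 ]
fl [0.5373 0.0239 0.1306] [0.0001 0.0001] z.132 [0.5379 0.0236 0.132 ] [0.5365 0.0225 0.132 ]
bl [ 0.7019 -0.0138  0.1316] [0.0004 0.0004] z.132 [ 0.7022 -0.0142  0.132 ] [ 0.7015 -0.0137  0.132 ]
br [ 0.6481 -0.2556  0.1258] [0.0011 0.0011] z.132 [ 0.6503 -0.2549  0.132 ] [ 0.6441 -0.2601  0.132 ]
tabR [ 0.4816 -0.1341  0.172 ]
tabL [ 0.5026 -0.0519  0.172 ]
tabL (array([ 0.5007, -0.0507,  0.1695]), [0.0006618271127880909, 0.0006618271127881485])
tabR (array([ 0.4805, -0.1351,  0.1683]), [0.0017552177019819635, 0.0017552177019819607])
S [0.3824 0.3096 0.042 ]
S [0.407  0.3425 0.042 ]
S [0.4936 0.2678 0.042 ]
S [0.4689 0.2357 0.042 ]
D [0.4014 0.3401 0.042 ]
D [0.4942 0.2672 0.042 ]
D [0.472  0.2303 0.042 ]
D [0.3785 0.3046 0.042 ]
b2 0.07911219105979207 [0.2612 0.325 ] [0.3402 0.3293]
b3 0.08046952944251307 [0.3717 0.1192] [0.421  0.1828]
head [0.6579 0.3599]
hend [0.8697 0.2492]
headL [0.6358 0.3243]
jar [0.4659 0.4788]
sandalA [ 0.4723 -0.4872]
sandalB [ 0.6952 -0.3975]
```

Largest brush: scene (367,195), about 117 x 41 mm against the other two's roughly 80 mm, so it is the one. Its centre is about (0.437, 0.287), yaw −39.5°. Chest: yaw about −12.4°, hinge about (0.677, −0.1345, 0.126), and the tab tip triangulates to where the sizes say it should be. I'm moving towards the chest front with the fingers shut.

```bash
python3 -m creep '[{"dx":-15,"dy":-18,"dz":0,"wz":-1,"hand":-1},{"dx":-30,"dy":-36,"dz":0,"wz":-1,"hand":-1},{"dx":-30,"dy":-36,"wz":-1,"hand":-1},{"dx":-30,"dy":-36,"wz":-1,"hand":-1},{"dx":-30,"dy":-36,"wz":-1,"hand":-1},{"dx":-30,"dy":-36,"wz":-1,"hand":-1},{"dx":-30,"dy":-36,"wz":-1,"hand":-1},{"dx":-30,"dy":-36,"wz":-1,"hand":-1},{"dx":-30,"dy":-36,"wz":-1,"hand":-1},{"dx":-15,"dy":-18,"wz":0,"hand":-1}]' 40; python3 -c "
from h import *
s=robot.read_state();print(s['t'],s['joint_positions'].round(2),s['orientation'])"
```

```text
0.15 [-1.34  0.43  0.07  1.61 -0.03  1.11 -0.07] [-3.14056654e+00  6.92596681e-05  2.76175591e+00]invalid input
```

```bash
python3 -m creep '[{"dx":-15,"dy":-18,"dz":0,"wx":0,"wy":0,"wz":-1,"hand":-1},{"dx":-30,"dy":-36,"dz":0,"wx":0,"wy":0,"wz":-1,"hand":-1},{"dx":-30,"dy":-36,"dz":0,"wx":0,"wy":0,"wz":-1,"hand":-1},{"dx":-30,"dy":-36,"dz":0,"wx":0,"wy":0,"wz":-1,"hand":-1},{"dx":-30,"dy":-36,"dz":0,"wx":0,"wy":0,"wz":-1,"hand":-1},{"dx":-30,"dy":-36,"dz":0,"wx":0,"wy":0,"wz":-1,"hand":-1},{"dx":-30,"dy":-36,"dz":0,"wx":0,"wy":0,"wz":-1,"hand":-1},{"dx":-30,"dy":-36,"dz":0,"wx":0,"wy":0,"wz":-1,"hand":-1},{"dx":-30,"dy":-36,"dz":0,"wx":0,"wy":0,"wz":-1,"hand":-1},{"dx":-15,"dy":-18,"dz":0,"wx":0,"wy":0,"wz":0,"hand":-1}]' 40; python3 -c "
from h import *
s=robot.read_state();print(s['t'],s['joint_positions'].round(2),s['orientation'])"
```

```text
t: 1.4
tool_pos: [0.4126, 0.2353, 0.2314]
orientation: [-3.142, 0.0, 2.917]
ft_force: [-0.1, 0.9, 0.1]
finger_gap: 0.0003
1.4 [-0.89  0.09  0.25  2.05 -0.03  1.    0.72] [-3.14151655e+00  6.81104590e-05  2.91661347e+00]
```

```bash
python3 -m creep '[{"dx":-4,"dy":-15,"dz":0,"wx":0,"wy":0,"wz":-0.5,"hand":-1},{"dx":-9,"dy":-32,"dz":0,"wx":0,"wy":0,"wz":0,"hand":-1},{"dx":-10,"dy":-34,"dz":0,"wx":0,"wy":0,"wz":0,"hand":-1},{"dx":-10,"dy":-34,"dz":0,"wx":0,"wy":0,"wz":0,"hand":-1},{"dx":-10,"dy":-34,"dz":0,"wx":0,"wy":0,"wz":0,"hand":-1},{"dx":-10,"dy":-34,"dz":0,"wx":0,"wy":0,"wz":0,"hand":-1},{"dx":-10,"dy":-34,"dz":0,"wx":0,"wy":0,"wz":0,"hand":-1},{"dx":-10,"dy":-34,"dz":0,"wx":0,"wy":0,"wz":0,"hand":-1},{"dx":-10,"dy":-34,"dz":0,"wx":0,"wy":0,"wz":0,"hand":-1},{"dx":-5,"dy":-18,"dz":0,"wx":0,"wy":0,"wz":0,"hand":-1}]'; python3 -m creep '[{"dx":0,"dy":0,"dz":0,"wx":0,"wy":-2,"wz":0,"hand":-1},{"dx":0,"dy":0,"dz":0,"wx":0,"wy":-4,"wz":0,"hand":-1},{"dx":0,"dy":0,"dz":0,"wx":0,"wy":-5,"wz":0,"hand":-1},{"dx":0,"dy":0,"dz":0,"wx":0,"wy":-5,"wz":0,"hand":-1},{"dx":0,"dy":0,"dz":0,"wx":0,"wy":-5,"wz":0,"hand":-1},{"dx":0,"dy":0,"dz":0,"wx":0,"wy":-5,"wz":0,"hand":-1},{"dx":0,"dy":0,"dz":0,"wx":0,"wy":-5,"wz":0,"hand":-1},{"dx":0,"dy":0,"dz":0,"wx":0,"wy":-5,"wz":0,"hand":-1},{"dx":0,"dy":0,"dz":0,"wx":0,"wy":-4,"wz":0,"hand":-1},{"dx":0,"dy":0,"dz":0,"wx":0,"wy":0,"wz":0,"hand":-1}]'
cat >> h.py <<'E'
PSI=np.radians(-12.4);H=np.array([.677,-.1345,.126]);U=np.array([np.cos(PSI),np.sin(PSI),0]);V=np.array([-np.sin(PSI),np.cos(PSI),0]);W=np.array([0,0,1.])
def rep(targets=()):
    s=robot.read_state();R=Rn.from_euler('xyz',s['orientation']).as_matrix();p=s['tool_pos']
    f=lambda q:np.array([(q-H)@U,(q-H)@V,(q-H)@W])*1e3
    print('t',round(s['t'],2),'q',s['joint_positions'].round(2),'uvw',f(p).round(1),'z_t',np.array([R[:,2]@U,R[:,2]@V,R[:,2]@W]).round(3),'x_t',np.array([R[:,0]@U,R[:,0]@V,R[:,0]@W]).round(3),'F',s['ft_force'].round(1))
    for t in targets:
        q=H+(U*t[0]+V*t[1]+W*t[2])/1e3; print(' ->',t,'tool dxyz mm',((q-p)@R*1e3).round(1)); p=q
E
python3 -c "
from h import *
rep([(-173,0,-21)])
snap('side','side1.png')"
```

```text
t: 2.65
tool_pos: [0.4329, -0.0781, 0.2313]
orientation: [3.141, -0.0, 2.927]
ft_force: [0.5, 1.0, 0.4]
finger_gap: -0.0006
t: 3.9
tool_pos: [0.4306, -0.0746, 0.2391]
orientation: [3.126, 0.528, 2.927]
ft_force: [0.1, -0.9, 0.1]
finger_gap: -0.0004
t 3.9 q [ 0.02 -0.25 -0.09  2.45  0.24  0.44  1.1 ] uvw [-253.5    5.6  113.1] z_t [ 0.503  0.016 -0.864] x_t [-0.864 -0.002 -0.503] F [ 0.1 -0.9  0.1]
 -> (-173, 0, -21) tool dxyz mm [ -2.   -8.1 156.3]
```

View pics/side1.png

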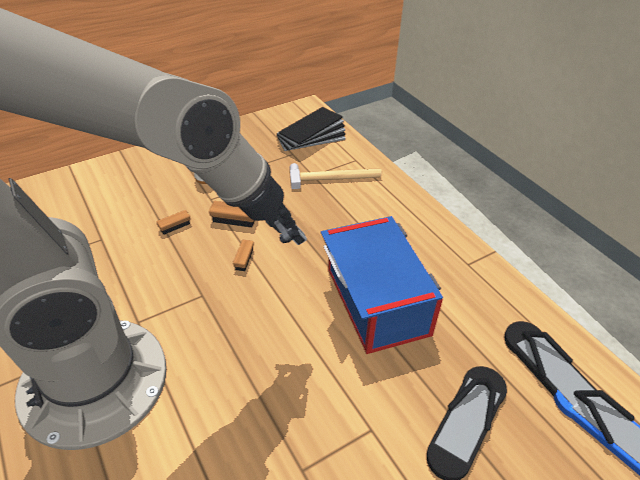

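```bash
python3 -m creep '[{"dx":0,"dy":-1,"dz":7,"wx":0,"wy":0,"wz":0,"hand":-1},{"dx":0,"dy":-1,"dz":14,"wx":0,"wy":0,"wz":0,"hand":-1},{"dx":0,"dy":-1,"dz":17,"wx":0,"wy":0,"wz":0,"hand":-1},{"dx":0,"dy":-1,"dz":17,"wx":0,"wy":0,"wz":0,"hand":-1},{"dx":0,"dy":-1,"dz":17,"wx":0,"wy":0,"wz":0,"hand":-1},{"dx":0,"dy":-1,"dz":14,"wx":0,"wy":0,"wz":0,"hand":-1},{"dx":0,"dy":0,"dz":10,"wx":0,"wy":0,"wz":0,"hand":-1},{"dx":0,"dy":0,"dz":4,"wx":0,"wy":-2,"wz":0,"hand":-1},{"dx":0,"dy":0,"dz":0,"wx":0,"wy":-3,"wz":0,"hand":-1},{"dx":0,"dy":0,"dz":0,"wx":0,"wy":0,"wz":0,"hand":-1}]'
python3 -c "
from h import *
rep([(-173,0,-21)])
snap('side','side2.png')"
```

```text
t: 5.2
tool_pos: [0.4743, -0.0928, 0.1486]
orientation: [-3.14, 0.537, 2.935]
ft_force: [-0.5, -0.4, -0.2]
finger_gap: -0.0
t 5.2 q [ 0.55  0.05 -0.58  2.46  0.92  0.18  0.48] uvw [-207.    -2.8   22.6] z_t [ 0.511  0.003 -0.859] x_t [-0.859 -0.009 -0.511] F [-0.5 -0.4 -0.2]
 -> (-173, 0, -21) tool dxyz mm [-6.9  2.6 54.8]
```

View pics/side2.png

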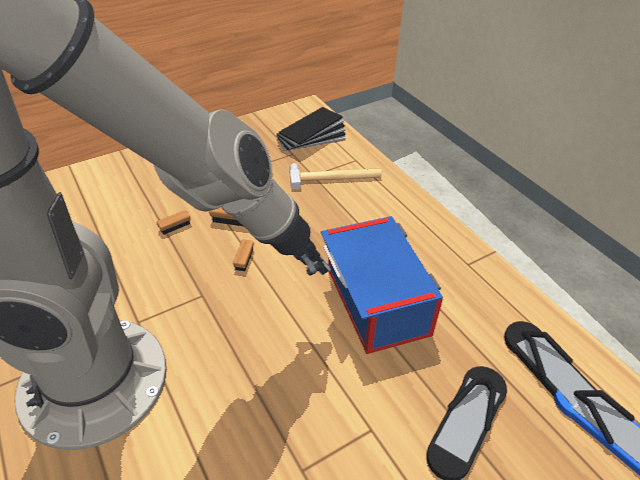

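```bash
python3 -m creep '[{"dx":0,"dy":0,"dz":3,"wx":0,"wy":0,"wz":0,"hand":-1},{"dx":0,"dy":0,"dz":6,"wx":0,"wy":0,"wz":0,"hand":-1},{"dx":0,"dy":0,"dz":7,"wx":0,"wy":0,"wz":0,"hand":-1},{"dx":-1,"dy":1,"dz":7,"wx":0,"wy":0,"wz":0,"hand":-1},{"dx":-1,"dy":1,"dz":7,"wx":0,"wy":0,"wz":0,"hand":-1},{"dx":-1,"dy":1,"dz":7,"wx":0,"wy":0,"wz":0,"hand":-1},{"dx":-1,"dy":0,"dz":7,"wx":0,"wy":0,"wz":0,"hand":-1},{"dx":-1,"dy":0,"dz":5,"wx":0,"wy":0,"wz":0,"hand":-1},{"dx":0,"dy":0,"dz":3,"wx":0,"wy":0,"wz":0,"hand":-1},{"dx":0,"dy":0,"dz":0,"wx":0,"wy":0,"wz":0,"hand":-1}]'
python3 -c "
from h import *
rep([(-176,0,-20)])
snap('side','side3.png')
c=load('side3.png');im=c['pixels'][180:360,250:450,::-1];cv2.imwrite('pics/c4.png',cv2.resize(im,None,fx=3,fy=3,interpolation=cv2.INTER_CUBIC))"
```

```text
t: 6.5
tool_pos: [0.5043, -0.0955, 0.106]
orientation: [-3.138, 0.535, 2.938]
ft_force: [-4.2, 0.8, -1.7]
finger_gap: -0.0002
t 6.5 q [ 0.47  0.21 -0.51  2.44  1.6   0.21 -0.19] uvw [-177.1    1.   -20. ] z_t [ 0.51   0.003 -0.86 ] x_t [-0.86  -0.011 -0.51 ] F [-4.2  0.8 -1.7]
 -> (-176, 0, -20) tool dxyz mm [-0.9 -1.1  0.5]
```

View pics/c4.png

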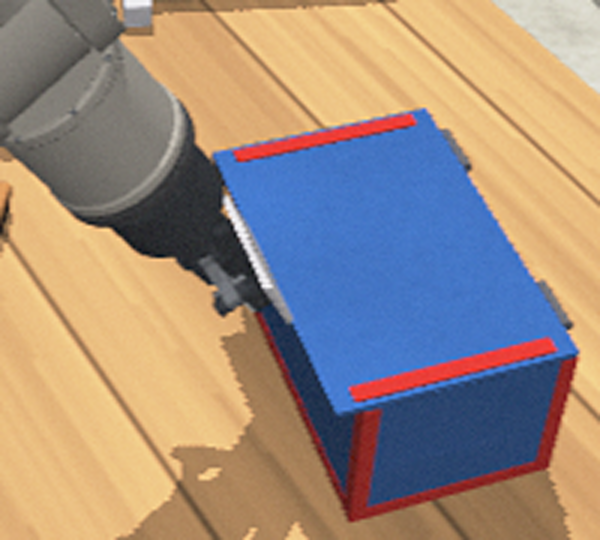

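```bash
python3 -m creep '[{"dx":-2,"dy":0,"dz":-2,"wx":0,"wy":0,"wz":0,"hand":-1},{"dx":-4,"dy":0,"dz":-5,"wx":0,"wy":0,"wz":0,"hand":-1},{"dx":-5,"dy":0,"dz":-5,"wx":0,"wy":0,"wz":0,"hand":-1},{"dx":-5,"dy":0,"dz":-6,"wx":0,"wy":0,"wz":0,"hand":-1},{"dx":-5,"dy":0,"dz":-6,"wx":0,"wy":0,"wz":0,"hand":-1},{"dx":-5,"dy":0,"dz":-5,"wx":0,"wy":0,"wz":0,"hand":-1},{"dx":-5,"dy":0,"dz":-5,"wx":0,"wy":0,"wz":0,"hand":-1},{"dx":-6,"dy":0,"dz":-5,"wx":0,"wy":0,"wz":0,"hand":-1},{"dx":-5,"dy":0,"dz":-5,"wx":0,"wy":0,"wz":0,"hand":-1},{"dx":0,"dy":0,"dz":0,"wx":0,"wy":0,"wz":0,"hand":-1}]'
python3 -c "
from h import *
rep([(-163,0,40),(-134,0,92)])
snap('side','side4.png')
c=load('side4.png');im=c['pixels'][150:360,230:450,::-1];cv2.imwrite('pics/c5.png',cv2.resize(im,None,fx=2.5,fy=2.5,interpolation=cv2.INTER_CUBIC))"
```

```text
t: 7.8
tool_pos: [0.5188, -0.0984, 0.1666]
orientation: [-3.139, 0.538, 2.937]
ft_force: [-4.3, 3.2, -0.3]
finger_gap: -0.0002
t 7.8 q [ 0.61  0.1  -0.63  2.36  0.78  0.24  0.65] uvw [-162.3    1.3   40.6] z_t [ 0.512  0.003 -0.859] x_t [-0.859 -0.01  -0.512] F [-4.3  3.2 -0.3]
 -> (-163, 0, 40) tool dxyz mm [ 0.9 -1.3  0.2]
 -> (-134, 0, 92) tool dxyz mm [-51.5  -0.4 -29.8]
```

View pics/c5.png

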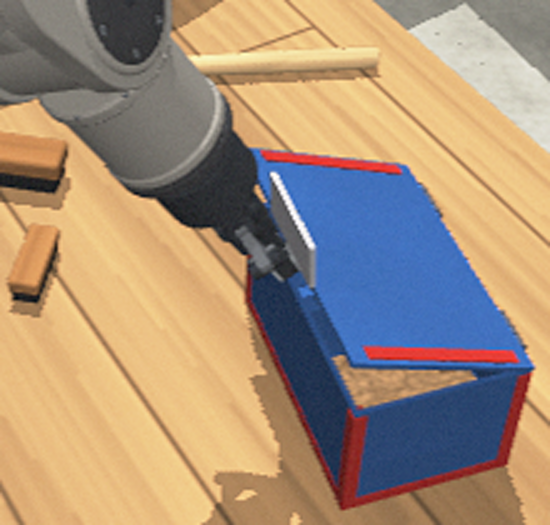

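```bash
python3 -m creep '[{"dx":-6,"dy":0,"dz":-4,"wx":0,"wy":0,"wz":0,"hand":-1},{"dx":-11,"dy":0,"dz":-7,"wx":0,"wy":0,"wz":0,"hand":-1},{"dx":-12,"dy":0,"dz":-7,"wx":0,"wy":0,"wz":0,"hand":-1},{"dx":-12,"dy":0,"dz":-7,"wx":0,"wy":0,"wz":0,"hand":-1},{"dx":-12,"dy":0,"dz":-5,"wx":0,"wy":0,"wz":0,"hand":-1},{"dx":-14,"dy":0,"dz":-4,"wx":0,"wy":0,"wz":0,"hand":-1},{"dx":-14,"dy":0,"dz":-3,"wx":0,"wy":0,"wz":0,"hand":-1},{"dx":-14,"dy":0,"dz":-2,"wx":0,"wy":0,"wz":0,"hand":-1},{"dx":-12,"dy":0,"dz":-1,"wx":0,"wy":0,"wz":0,"hand":-1},{"dx":0,"dy":0,"dz":0,"wx":0,"wy":0,"wz":0,"hand":-1}]'
python3 -c "
from h import *
rep([(-90,0,129),(-48,0,139),(-9,0,139),(27,0,130)])
snap('side','side5.png')
c=load('side5.png');im=c['pixels'][110:350,230:450,::-1];cv2.imwrite('pics/c6.png',cv2.resize(im,None,fx=2.4,fy=2.4,interpolation=cv2.INTER_CUBIC))"
```

```text
t: 9.1
tool_pos: [0.5894, -0.1138, 0.2563]
orientation: [-3.14, 0.539, 2.935]
ft_force: [-1.0, 0.4, -0.2]
finger_gap: 0.0001
t 9.1 q [ 0.75  0.09 -0.74  2.12  0.37  0.44  1.1 ] uvw [-90.    1.4 130.3] z_t [ 0.513  0.003 -0.858] x_t [-0.858 -0.009 -0.513] F [-1.   0.4 -0.2]
 -> (-90, 0, 129) tool dxyz mm [ 0.7 -1.4  1.1]
 -> (-48, 0, 139) tool dxyz mm [-41.2  -0.4  13. ]
 -> (-9, 0, 139) tool dxyz mm [-33.5  -0.3  20. ]
 -> (27, 0, 130) tool dxyz mm [-26.3  -0.3  26.2]
```

View pics/c6.png

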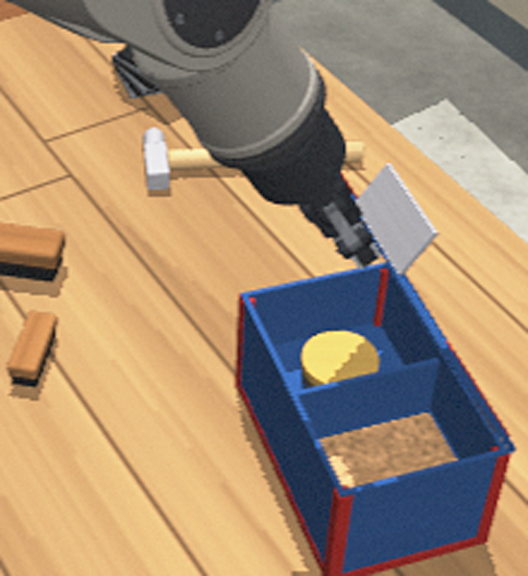

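```bash
python3 -m creep '[{"dx":-7,"dy":0,"dz":2,"wx":0,"wy":0,"wz":0,"hand":-1},{"dx":-11,"dy":0,"dz":3,"wx":0,"wy":0,"wz":0,"hand":-1},{"dx":-12,"dy":0,"dz":4,"wx":0,"wy":0,"wz":0,"hand":-1},{"dx":-12,"dy":0,"dz":5,"wx":0,"wy":0,"wz":0,"hand":-1},{"dx":-11,"dy":0,"dz":6,"wx":0,"wy":0,"wz":0,"hand":-1},{"dx":-10,"dy":0,"dz":6,"wx":0,"wy":0,"wz":0,"hand":-1},{"dx":-10,"dy":0,"dz":7,"wx":0,"wy":0,"wz":0,"hand":-1},{"dx":-9,"dy":0,"dz":8,"wx":0,"wy":0,"wz":0,"hand":-1},{"dx":-9,"dy":0,"dz":9,"wx":0,"wy":0,"wz":0,"hand":-1},{"dx":-7,"dy":0,"dz":7,"wx":0,"wy":0,"wz":0,"hand":-1}]'
python3 -c "
from h import *
rep([(27,0,130)])
snap('side','side6.png')
c=load('side6.png');im=c['pixels'][110:350,230:450,::-1];cv2.imwrite('pics/c7.png',cv2.resize(im,None,fx=2.4,fy=2.4,interpolation=cv2.INTER_CUBIC))"
```

```text
t: 10.4
tool_pos: [0.7002, -0.1371, 0.2567]
orientation: [-3.139, 0.538, 2.935]
ft_force: [0.2, -0.6, 0.5]
finger_gap: -0.0002
t 10.4 q [ 0.63  0.29 -0.66  1.9   0.55  0.53  0.99] uvw [ 23.3   2.4 130.7] z_t [ 0.512  0.003 -0.859] x_t [-0.859 -0.009 -0.512] F [ 0.2 -0.6  0.5]
 -> (27, 0, 130) tool dxyz mm [-2.8 -2.4  2.5]
```

View pics/c7.png

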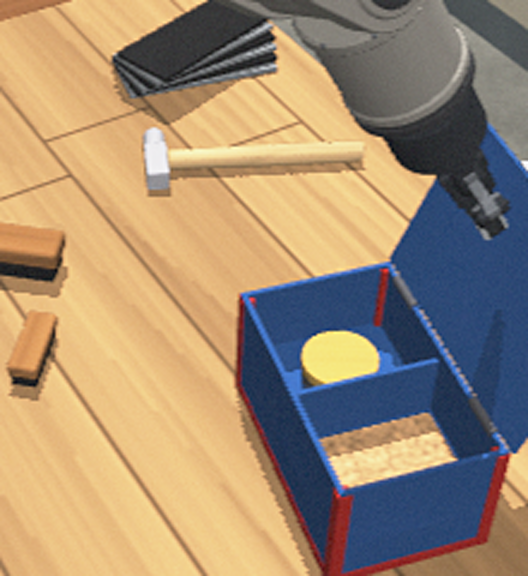

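```bash
python3 -m creep '[{"dx":8,"dy":0,"dz":-5,"wx":0,"wy":0,"wz":0,"hand":-1},{"dx":14,"dy":0,"dz":-10,"wx":0,"wy":0,"wz":0,"hand":-1},{"dx":16,"dy":0,"dz":-14,"wx":0,"wy":0,"wz":0,"hand":-1},{"dx":16,"dy":0,"dz":-15,"wx":0,"wy":0,"wz":0,"hand":-1},{"dx":16,"dy":0,"dz":-15,"wx":0,"wy":4,"wz":0,"hand":-1},{"dx":16,"dy":0,"dz":-12,"wx":0,"wy":5,"wz":0,"hand":-1},{"dx":16,"dy":0,"dz":-10,"wx":0,"wy":6,"wz":0,"hand":0.3},{"dx":14,"dy":10,"dz":-5,"wx":0,"wy":6,"wz":0,"hand":0.6},{"dx":10,"dy":20,"dz":0,"wx":0,"wy":6,"wz":0,"hand":1},{"dx":4,"dy":25,"dz":0,"wx":0,"wy":4,"wz":0,"hand":1}]'
python3 - <<'E'
from h import *
rep()
s=robot.read_state();print(s['tool_pos'],s['orientation'])
snap('side','side7.png');snap('scene','scene7.png')
a,b=load('side7.png'),load('scene7.png')
im=np.vstack([a['pixels'][100:360,150:550],b['pixels'][130:390,200:600]]);cv2.imwrite('pics/c8.png',im[:,:,::-1])
E
```

```text
t: 11.7
tool_pos: [0.5556, -0.0506, 0.2781]
orientation: [-3.138, -0.005, 2.933]
ft_force: [0.6, 0.1, -0.5]
finger_gap: 0.0722
t 11.7 q [ 0.65  0.29 -0.81  1.77  0.23  1.18  1.13] uvw [-136.6   55.8  152.1] z_t [-0.005 -0.003 -1.   ] x_t [-1.    -0.008  0.005] F [ 0.6  0.1 -0.5]
[ 0.55556878 -0.05062277  0.27808522] [-3.1382839  -0.00511696  2.93298686]
```

View pics/c8.png

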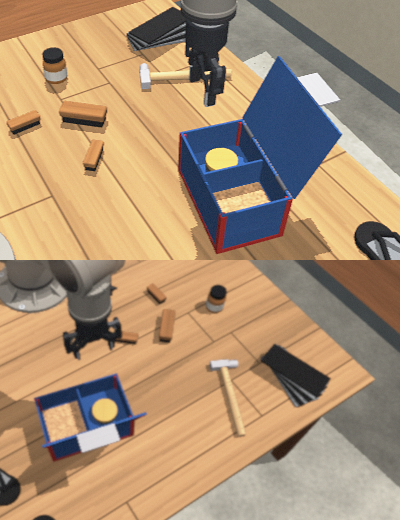

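```bash
python3 -m creep '[{"dx":14,"dy":20,"dz":0,"wx":0,"wy":0,"wz":0,"hand":1},{"dx":21,"dy":35,"dz":0,"wx":0,"wy":0,"wz":0,"hand":1},{"dx":23,"dy":38,"dz":0,"wx":0,"wy":0,"wz":0,"hand":1},{"dx":23,"dy":38,"dz":0,"wx":0,"wy":0,"wz":0,"hand":1},{"dx":23,"dy":38,"dz":0,"wx":0,"wy":0,"wz":0,"hand":1},{"dx":23,"dy":38,"dz":0,"wx":0,"wy":0,"wz":0,"hand":1},{"dx":23,"dy":38,"dz":0,"wx":0,"wy":0,"wz":0,"hand":1},{"dx":21,"dy":35,"dz":0,"wx":0,"wy":0,"wz":3,"hand":1},{"dx":14,"dy":23,"dz":0,"wx":0,"wy":0,"wz":4,"hand":1},{"dx":0,"dy":0,"dz":0,"wx":0,"wy":0,"wz":5,"hand":1}]'
python3 -m creep '[{"dx":0,"dy":0,"dz":10,"wx":0,"wy":0,"wz":5,"hand":1},{"dx":0,"dy":0,"dz":20,"wx":0,"wy":0,"wz":5,"hand":1},{"dx":0,"dy":0,"dz":25,"wx":0,"wy":0,"wz":5.5,"hand":1},{"dx":0,"dy":0,"dz":25,"wx":0,"wy":0,"wz":0,"hand":1},{"dx":0,"dy":0,"dz":20,"wx":0,"wy":0,"wz":0,"hand":1},{"dx":0,"dy":0,"dz":10,"wx":0,"wy":0,"wz":0,"hand":1},{"dx":0,"dy":0,"dz":0,"wx":0,"wy":0,"wz":0,"hand":1},{"dx":0,"dy":0,"dz":0,"wx":0,"wy":0,"wz":0,"hand":1},{"dx":0,"dy":0,"dz":0,"wx":0,"wy":0,"wz":0,"hand":1},{"dx":0,"dy":0,"dz":0,"wx":0,"wy":0,"wz":0,"hand":1}]'
python3 - <<'E'
from h import *
rep()
s=robot.read_state();R=Rn.from_euler('xyz',s['orientation']).as_matrix()
print(((np.array([.437,.287,.020])-s['tool_pos'])@R*1e3).round(1), np.degrees(np.arctan2(R[1,0],R[0,0])))
for n in('wrist','side','scene'): snap(n,n+'8.png')
E
```

```text
t: 13.05
tool_pos: [0.4373, 0.286, 0.2777]
orientation: [-3.14, -0.001, 2.726]
ft_force: [1.0, -1.3, 0.2]
finger_gap: 0.0852
t: 14.3
tool_pos: [0.4394, 0.2842, 0.1678]
orientation: [-3.139, -0.001, 2.454]
ft_force: [-0.4, -1.0, 0.3]
finger_gap: 0.0853
t 14.3 q [ 0.01  0.37 -0.85  1.97  0.33  0.96 -0.12] uvw [-321.9  357.9   41.8] z_t [-0.002 -0.002 -1.   ] x_t [-0.891  0.454  0.001] F [-0.4 -1.   0.3]
[  3.5   1.  147.8] 140.61209010730877
```

View pics/wrist8.png

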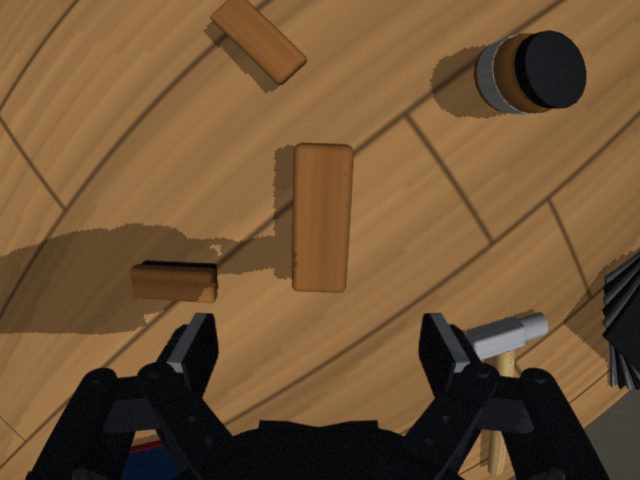

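View pics/side8.png

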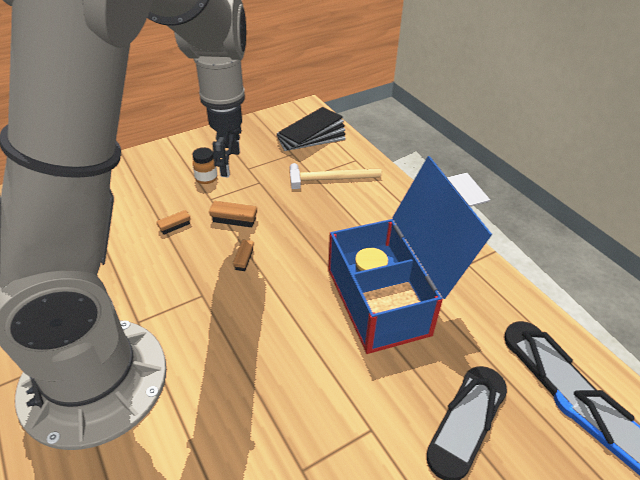

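The wrist view is a close-up of all three: the big brush at (322,218), small ones at (258,40) and (174,282). The middle one is clearly the largest. I'll measure it in this view.

```bash
cat >> h.py <<'E'
def wray(c,uv,tp,ori):
    K=c['mtx'];a=(np.array(uv)-K[:2,2])/K[0,0];r=np.linalg.norm(a)
    d=np.array([*(a/r*np.sin(r)),np.cos(r)]);T=c['hand_eye'];R=Rn.from_euler('xyz',ori).as_matrix()
    return tp+R@T[:3,3], R@T[:3,:3]@d
def wonz(c,uv,z,tp,ori):
    o,d=wray(c,uv,tp,ori);return o+d*(z-o[2])/d[2]
E
python3 - <<'E'
from h import *
c=load('wrist8.png');s=robot.read_state();tp,ori=s['tool_pos'],s['orientation']
q=np.array([wonz(c,u,.042,tp,ori) for u in [(296,144),(353,146),(345,291),(292,291)]]);print(q.round(4))
m=q.mean(0);a=(q[2]+q[3]-q[0]-q[1]);print(m,np.degrees(np.arctan2(a[1],a[0])),np.linalg.norm(a)/2,np.linalg.norm(q[1]-q[0]))
R=Rn.from_euler('xyz',ori).as_matrix();m[2]=.012;print(((m-tp)@R*1e3).round(1))
E
```

```text
[[0.3773 0.3139 0.042 ]
 [0.4042 0.3447 0.042 ]
 [0.49   0.2697 0.042 ]
 [0.4631 0.2368 0.042 ]]
[0.43364761 0.29127777 0.042     ] -41.53812425515948 0.11466703861895912 0.04086358693568657
[  8.7   2.5 155.5]
```

```bash
python3 -m creep '[{"dx":2,"dy":1,"dz":8,"wx":0,"wy":0,"wz":1,"hand":1},{"dx":2,"dy":1,"dz":18,"wx":0,"wy":0,"wz":0,"hand":1},{"dx":2,"dy":0,"dz":24,"wx":0,"wy":0,"wz":0,"hand":1},{"dx":0,"dy":0,"dz":26,"wx":0,"wy":0,"wz":0,"hand":1},{"dx":0,"dy":0,"dz":26,"wx":0,"wy":0,"wz":0,"hand":1},{"dx":0,"dy":0,"dz":24,"wx":0,"wy":0,"wz":0,"hand":1},{"dx":0,"dy":0,"dz":18,"wx":0,"wy":0,"wz":0,"hand":1},{"dx":0,"dy":0,"dz":10,"wx":0,"wy":0,"wz":0,"hand":1},{"dx":0,"dy":0,"dz":3,"wx":0,"wy":0,"wz":0,"hand":1},{"dx":0,"dy":0,"dz":0,"wx":0,"wy":0,"wz":0,"hand":1}]'
python3 - <<'E'
from h import *
rep();snap('wrist','wrist9.png')
E
```

```text
t: 15.7
tool_pos: [0.4356, 0.2894, 0.0107]
orientation: [-3.139, -0.001, 2.437]
ft_force: [-0.5, 0.6, 0.7]
finger_gap: 0.0854
t 15.7 q [-0.16  0.59 -0.69  2.07  0.59  0.69 -0.36] uvw [-326.8  362.2 -115.3] z_t [-0.003 -0.002 -1.   ] x_t [-0.883  0.469  0.001] F [-0.5  0.6  0.7]
```

View pics/wrist9.png

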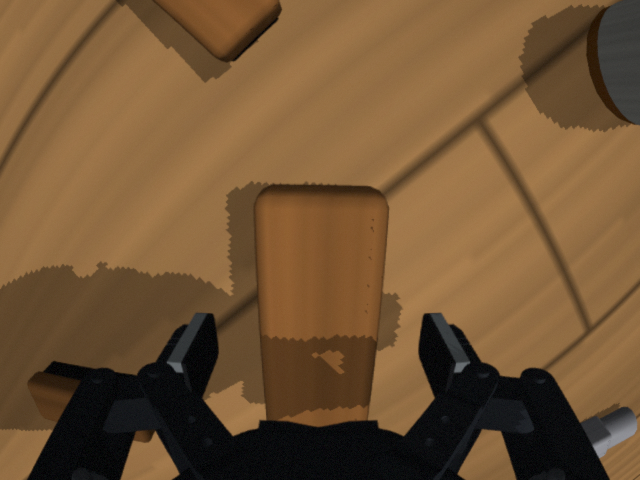

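Brush at (320,300), centred between the open pads at (205,345) and (435,345). I'm closing and lifting.

```bash
python3 -m creep '[{"dx":0,"dy":0,"dz":0,"wx":0,"wy":0,"wz":0,"hand":-1},{"dx":0,"dy":0,"dz":0,"wx":0,"wy":0,"wz":0,"hand":-1},{"dx":0,"dy":0,"dz":0,"wx":0,"wy":0,"wz":0,"hand":-1},{"dx":0,"dy":0,"dz":0,"wx":0,"wy":0,"wz":0,"hand":-1},{"dx":0,"dy":0,"dz":0,"wx":0,"wy":0,"wz":0,"hand":-1},{"dx":0,"dy":0,"dz":0,"wx":0,"wy":0,"wz":0,"hand":-1},{"dx":0,"dy":0,"dz":-2,"wx":0,"wy":0,"wz":0,"hand":-1},{"dx":0,"dy":0,"dz":-5,"wx":0,"wy":0,"wz":0,"hand":-1},{"dx":0,"dy":0,"dz":-10,"wx":0,"wy":0,"wz":0,"hand":-1},{"dx":0,"dy":0,"dz":-15,"wx":0,"wy":0,"wz":0,"hand":-1}]' 50
python3 - <<'E'
from h import *
rep();snap('wrist','wrist10.png');snap('side','side10.png')
c=load('side10.png');a=c['pixels'][130:290,140:300,::-1]; w=load('wrist10.png')['pixels'][:,:,::-1]
cv2.imwrite('pics/c10.png',np.hstack([cv2.resize(a,(400,400),interpolation=cv2.INTER_CUBIC),cv2.resize(w,(400,300))[:,:].repeat(1,0) if 0 else cv2.copyMakeBorder(cv2.resize(w,(400,300)),0,100,0,0,cv2.BORDER_CONSTANT)]))
E
```

```text
t: 17.0
tool_pos: [0.4354, 0.2893, 0.0432]
orientation: [-3.138, -0.002, 2.437]
ft_force: [0.6, -0.2, -1.6]
finger_gap: 0.0435
t 17.0 q [-0.12  0.54 -0.73  2.05  0.53  0.74 -0.31] uvw [-327.   362.   -82.8] z_t [-0.003 -0.002 -1.   ] x_t [-0.883  0.469  0.002] F [ 0.6 -0.2 -1.6]
```

View pics/c10.png

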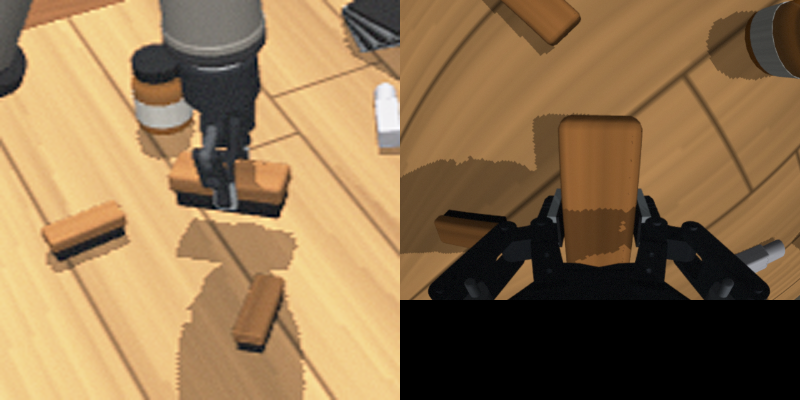

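Brush is held, with a 43.5 mm gap and all bristles clear of the bench. Next I'll measure the mat and the open chest by colour.

```bash
python3 - <<'E'
from h import *
s=load('scene8.png');d=load('side8.png')
def f(p): return np.array([(p-H)@U,(p-H)@V,(p-H)@W])*1e3
a=s['pixels'][230:335,220:340];b=d['pixels'][210:360,320:450]
cv2.imwrite('pics/c11.png',np.hstack([cv2.resize(a,(400,350),interpolation=cv2.INTER_CUBIC),cv2.resize(b,(400,462),interpolation=cv2.INTER_CUBIC)[:350]])[:,:,::-1])
for c,n,roi in((s,'scene',(225,240,290,330)),(d,'side',(350,270,430,330))):
    h=cv2.cvtColor(c['pixels'],cv2.COLOR_RGB2HSV);m=cv2.inRange(h,(5,40,60),(30,255,255));k=np.zeros_like(m);k[roi[1]:roi[3],roi[0]:roi[2]]=1;m*=k
    cs,_=cv2.findContours(m,cv2.RETR_EXTERNAL,cv2.CHAIN_APPROX_NONE)
    for cc in sorted(cs,key=cv2.contourArea)[-2:]:
        ap=cv2.approxPolyDP(cc,3,True)[:,0]; print(n,cv2.contourArea(cc))
        for u in ap: print('  ',u,f(onz(c,u.astype(float),.054)).round(0))
E
```

```text
scene 1095.5
   [276 271] [-139.  -10.  -72.]
   [242 281] [-141. -113.  -72.]
   [251 311] [ -41. -112.  -72.]
   [285 300] [-41. -12. -72.]
scene 2234.0
   [289 240] [-228.   58.  -72.]
   [225 240] [-295. -129.  -72.]
   [225 329] [ -14. -193.  -72.]
   [252 329] [  11. -123.  -72.]
   [248 318] [ -24. -125.  -72.]
   [241 317] [ -33. -143.  -72.]
   [244 310] [ -50. -130.  -72.]
   [233 268] [-191. -128.  -72.]
   [287 251] [-193.   41.  -72.]
side 27.5
   [350 318] [-170.  -65.  -72.]
   [350 329] [-180.  -91.  -72.]
   [355 329] [-170.  -94.  -72.]
side 1006.5
   [419 300] [-12. -65. -72.]
   [408 282] [-13. -12. -72.]
   [363 293] [-119.  -11.  -72.]
   [374 312] [-117.  -66.  -72.]
```

View pics/c11.png

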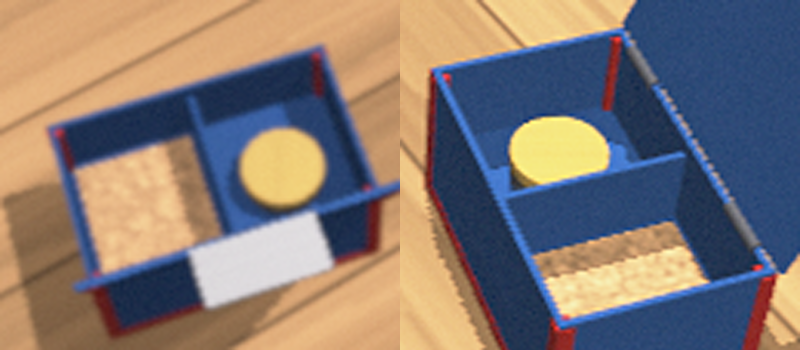

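```bash
python3 - <<'E'
from h import *
c=load('wrist10.png');s=robot.read_state();tp,ori=s['tool_pos'],s['orientation'];R=Rn.from_euler('xyz',ori).as_matrix()
g=cv2.cvtColor(c['pixels'],cv2.COLOR_RGB2GRAY).astype(int);print(np.round(g[170:215:1,320]))
for v in (184,188,192):
  for u in (262,388): print(v,u,((wonz(c,(u,v),.0745,tp,ori)-tp)@R*1e3).round(1))
tgt=H+U*-.076+V*-.062; print(tgt)
print('yaw now',np.degrees(ori[2]),'goal',180-12.4); d=tgt-tp; d[2]=.24-tp[2]; print((d@R*1e3).round(1))
E
```

```text
[127 127 125 127 124 126 126 125 125 125 121 124 122 112  84  47  41  41
  42  45  47  52  58  62  66  72  78  81  85  85  88  88  88  90  93  94
  94  96  99  98  98  99 100  97  99]
184 262 [ 63.3 -17.4 -30.1]
184 388 [ 63.4  21.6 -30.1]
188 262 [ 62.1 -17.4 -30.1]
188 388 [ 62.1  21.6 -30.1]
192 262 [ 60.8 -17.5 -30.1]
192 388 [ 60.9  21.7 -30.1]
[ 0.58945932 -0.1787338   0.126     ]
yaw now 139.60555027655394 goal 167.6
[-420.2 -257.9 -195.7]
```

```bash
python3 -m creep '[{"dx":0,"dy":0,"dz":-18,"wx":0,"wy":0,"wz":0,"hand":-1},{"dx":0,"dy":0,"dz":-22,"wx":0,"wy":0,"wz":0,"hand":-1},{"dx":0,"dy":0,"dz":-25,"wx":0,"wy":0,"wz":-3,"hand":-1},{"dx":0,"dy":0,"dz":-25,"wx":0,"wy":0,"wz":-4,"hand":-1},{"dx":0,"dy":0,"dz":-25,"wx":0,"wy":0,"wz":-4,"hand":-1},{"dx":0,"dy":0,"dz":-25,"wx":0,"wy":0,"wz":-4,"hand":-1},{"dx":0,"dy":0,"dz":-25,"wx":0,"wy":0,"wz":-4,"hand":-1},{"dx":0,"dy":0,"dz":-20,"wx":0,"wy":0,"wz":-4,"hand":-1},{"dx":0,"dy":0,"dz":-11,"wx":0,"wy":0,"wz":-3,"hand":-1},{"dx":0,"dy":0,"dz":0,"wx":0,"wy":0,"wz":-2,"hand":-1}]'
python3 -c "
from h import *
rep([(-72.5,-62,110)])"
```

```text
t: 18.35
tool_pos: [0.4363, 0.2898, 0.2396]
orientation: [-3.14, -0.002, 2.927]
ft_force: [-0.5, 0.9, -2.1]
finger_gap: 0.0432
t 18.35 q [ 0.15  0.32 -1.01  1.89  0.3   1.1   0.38] uvw [-326.2  362.7  113.6] z_t [-0.002 -0.002 -1.   ] x_t [-1.    -0.002  0.002] F [-0.5  0.9 -2.1]
 -> (-72.5, -62, 110) tool dxyz mm [-253.  -425.1    3.9]
```

```bash
python3 -m creep '[{"dx":-6,"dy":-10,"dz":0,"wx":0,"wy":0,"wz":0,"hand":-1},{"dx":-12,"dy":-20,"dz":0,"wx":0,"wy":0,"wz":0,"hand":-1},{"dx":-16,"dy":-27,"dz":0,"wx":0,"wy":0,"wz":0,"hand":-1},{"dx":-16,"dy":-27,"dz":0,"wx":0,"wy":0,"wz":0,"hand":-1},{"dx":-16,"dy":-27,"dz":0,"wx":0,"wy":0,"wz":0,"hand":-1},{"dx":-16,"dy":-27,"dz":0,"wx":0,"wy":0,"wz":0,"hand":-1},{"dx":-16,"dy":-27,"dz":0,"wx":0,"wy":0,"wz":0,"hand":-1},{"dx":-16,"dy":-27,"dz":0,"wx":0,"wy":0,"wz":0,"hand":-1},{"dx":-16,"dy":-27,"dz":0,"wx":0,"wy":0,"wz":0,"hand":-1},{"dx":-16,"dy":-27,"dz":0,"wx":0,"wy":0,"wz":0,"hand":-1}]'
python3 -m creep '[{"dx":-16,"dy":-27,"dz":0,"wx":0,"wy":0,"wz":0,"hand":-1},{"dx":-16,"dy":-27,"dz":0,"wx":0,"wy":0,"wz":0,"hand":-1},{"dx":-16,"dy":-27,"dz":0,"wx":0,"wy":0,"wz":0,"hand":-1},{"dx":-16,"dy":-27,"dz":0,"wx":0,"wy":0,"wz":0,"hand":-1},{"dx":-16,"dy":-27,"dz":0,"wx":0,"wy":0,"wz":0,"hand":-1},{"dx":-13,"dy":-22,"dz":0,"wx":0,"wy":0,"wz":0,"hand":-1},{"dx":-9,"dy":-14,"dz":0,"wx":0,"wy":0,"wz":0,"hand":-1},{"dx":-5,"dy":-8,"dz":0,"wx":0,"wy":0,"wz":0,"hand":-1},{"dx":0,"dy":0,"dz":0,"wx":0,"wy":0,"wz":0,"hand":-1},{"dx":0,"dy":0,"dz":0,"wx":0,"wy":0,"wz":0,"hand":-1}]'
python3 -c "
from h import *
rep([(-72.5,-62,-61)]);snap('side','side11.png');snap('wrist','wrist11.png')
a=load('side11.png')['pixels'][130:370,270:510];b=load('wrist11.png')['pixels']
cv2.imwrite('pics/c12.png',np.hstack([cv2.resize(a,(400,400)),cv2.copyMakeBorder(cv2.resize(b,(400,300)),0,100,0,0,cv2.BORDER_CONSTANT)])[:,:,::-1])"
```

```text
t: 19.6
tool_pos: [0.5257, 0.0161, 0.238]
orientation: [-3.139, -0.004, 2.924]
ft_force: [0.5, 0.7, -2.1]
finger_gap: 0.0432
t: 20.85
tool_pos: [0.5921, -0.1787, 0.2388]
orientation: [-3.14, -0.003, 2.927]
ft_force: [0.5, -0.5, -1.4]
finger_gap: 0.0432
t 20.85 q [ 0.8   0.44 -0.8   1.69  0.34  1.16  1.26] uvw [-73.4 -61.4 112.8] z_t [-0.003 -0.002 -1.   ] x_t [-1.    -0.001  0.003] F [ 0.5 -0.5 -1.4]
 -> (-72.5, -62, -61) tool dxyz mm [ -1.4  -0.2 173.8]
```

View pics/c12.png

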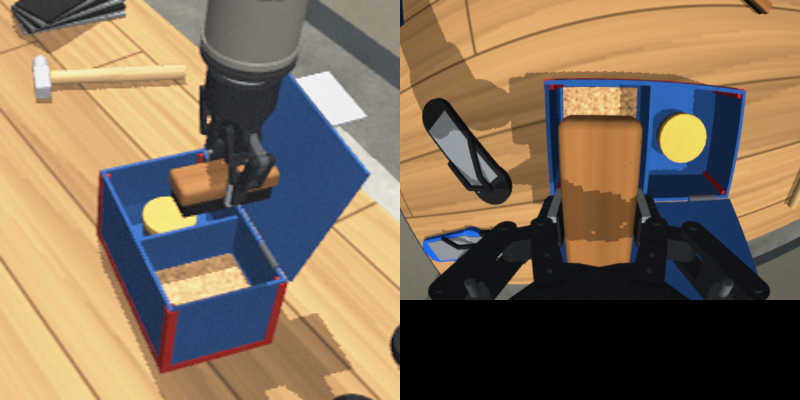

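```bash
python3 -m creep '[{"dx":0,"dy":0,"dz":6,"wx":0,"wy":0,"wz":0,"hand":-1},{"dx":0,"dy":0,"dz":14,"wx":0,"wy":0,"wz":0,"hand":-1},{"dx":0,"dy":0,"dz":18,"wx":0,"wy":0,"wz":0,"hand":-1},{"dx":0,"dy":0,"dz":18,"wx":0,"wy":0,"wz":0,"hand":-1},{"dx":0,"dy":0,"dz":18,"wx":0,"wy":0,"wz":0,"hand":-1},{"dx":0,"dy":0,"dz":18,"wx":0,"wy":0,"wz":0,"hand":-1},{"dx":0,"dy":0,"dz":18,"wx":0,"wy":0,"wz":0,"hand":-1},{"dx":0,"dy":0,"dz":16,"wx":0,"wy":0,"wz":0,"hand":-1},{"dx":0,"dy":0,"dz":12,"wx":0,"wy":0,"wz":0,"hand":-1},{"dx":0,"dy":0,"dz":8,"wx":0,"wy":0,"wz":0,"hand":-1}]'
python3 -c "
from h import *
rep([(-72.5,-62,-61)]);snap('side','side12.png');snap('wrist','wrist12.png')
a=load('side12.png')['pixels'][130:370,270:510];b=load('wrist12.png')['pixels']
cv2.imwrite('pics/c13.png',np.hstack([cv2.resize(a,(400,400)),cv2.copyMakeBorder(cv2.resize(b,(400,300)),0,100,0,0,cv2.BORDER_CONSTANT)])[:,:,::-1])"
```

```text
t: 22.2
tool_pos: [0.5917, -0.1799, 0.0919]
orientation: [-3.139, -0.003, 2.925]
ft_force: [-0.1, -0.2, -1.7]
finger_gap: 0.0434
t 22.2 q [ 0.73  0.59 -0.72  1.81  0.48  0.92  1.15] uvw [-73.6 -62.7 -34.1] z_t [-0.003 -0.002 -1.   ] x_t [-1.    -0.     0.003] F [-0.1 -0.2 -1.7]
 -> (-72.5, -62, -61) tool dxyz mm [-1.2  0.8 26.9]
```

View pics/c13.png

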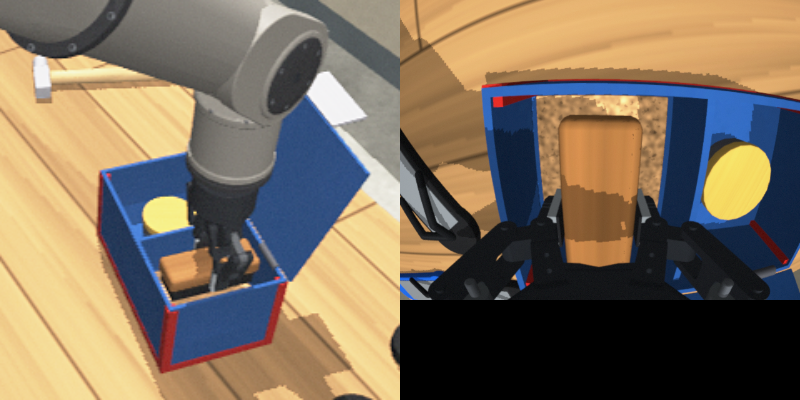

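```bash
python3 -m creep '[{"dx":0,"dy":0,"dz":4,"wx":0,"wy":0,"wz":0,"hand":-1},{"dx":0,"dy":0,"dz":4,"wx":0,"wy":0,"wz":0,"hand":-1},{"dx":0,"dy":0,"dz":4,"wx":0,"wy":0,"wz":0,"hand":-1},{"dx":0,"dy":0,"dz":4,"wx":0,"wy":0,"wz":0,"hand":-1},{"dx":0,"dy":0,"dz":3,"wx":0,"wy":0,"wz":0,"hand":-1},{"dx":0,"dy":0,"dz":3,"wx":0,"wy":0,"wz":0,"hand":-1},{"dx":0,"dy":0,"dz":2,"wx":0,"wy":0,"wz":0,"hand":-1},{"dx":0,"dy":0,"dz":1.5,"wx":0,"wy":0,"wz":0,"hand":-1},{"dx":0,"dy":0,"dz":0.5,"wx":0,"wy":0,"wz":0,"hand":-1},{"dx":0,"dy":0,"dz":0,"wx":0,"wy":0,"wz":0,"hand":-1}]'
```

```text
t: 23.55
tool_pos: [0.5919, -0.1796, 0.0668]
orientation: [-3.14, -0.003, 2.926]
ft_force: [2.0, 4.5, -0.9]
finger_gap: 0.043
```

```bash
python3 -c "
from h import *
rep();snap('side','side13.png');snap('scene','scene13.png');snap('wrist','wrist13.png');rep();rep()
a=load('side13.png')['pixels'][190:350,320:480];b=load('wrist13.png')['pixels']
cv2.imwrite('pics/c14.png',np.hstack([cv2.resize(a,(400,400),interpolation=cv2.INTER_CUBIC),cv2.copyMakeBorder(cv2.resize(b,(400,300)),0,100,0,0,cv2.BORDER_CONSTANT)])[:,:,::-1])"
```

```text
t 23.55 q [ 0.71  0.62 -0.7   1.83  0.51  0.88  1.12] uvw [-73.5 -62.4 -59.2] z_t [-0.003 -0.002 -1.   ] x_t [-1.    -0.001  0.003] F [ 2.   4.5 -0.9]
t 23.7 q [ 0.71  0.62 -0.7   1.83  0.51  0.88  1.12] uvw [-73.5 -62.4 -59.2] z_t [-0.002 -0.002 -1.   ] x_t [-1.    -0.001  0.002] F [ 2.1  5.6 -0.4]
t 23.7 q [ 0.71  0.62 -0.7   1.83  0.51  0.88  1.12] uvw [-73.5 -62.4 -59.2] z_t [-0.002 -0.002 -1.   ] x_t [-1.    -0.001  0.002] F [ 2.1  5.6 -0.4]
```

View pics/c14.png

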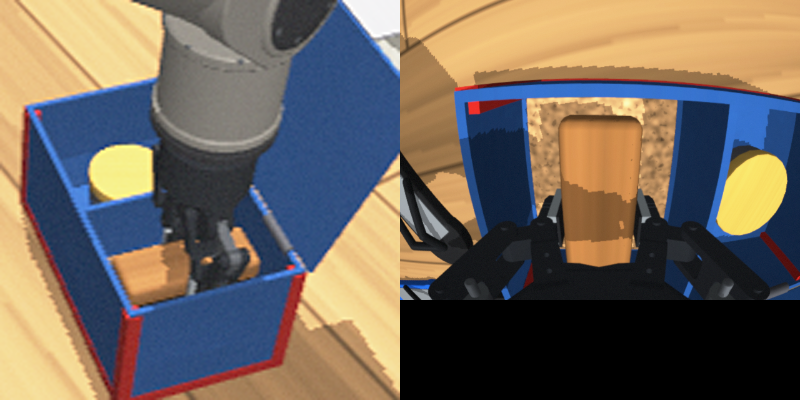

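The +y force of about 5 N says the right-hand knuckle is brushing the chest's right wall. I'll shift 2.5 mm to the left and check the force.

```bash
python3 -m creep '[{"dx":0,"dy":0.5,"dz":0,"wx":0,"wy":0,"wz":0,"hand":-1},{"dx":0,"dy":0.5,"dz":0,"wx":0,"wy":0,"wz":0,"hand":-1},{"dx":0,"dy":0.5,"dz":0,"wx":0,"wy":0,"wz":0,"hand":-1},{"dx":0,"dy":0.5,"dz":0,"wx":0,"wy":0,"wz":0,"hand":-1},{"dx":0,"dy":0.5,"dz":0,"wx":0,"wy":0,"wz":0,"hand":-1},{"dx":0,"dy":0,"dz":0,"wx":0,"wy":0,"wz":0,"hand":-1},{"dx":0,"dy":0,"dz":0,"wx":0,"wy":0,"wz":0,"hand":-1},{"dx":0,"dy":0,"dz":0,"wx":0,"wy":0,"wz":0,"hand":-1},{"dx":0,"dy":0,"dz":0,"wx":0,"wy":0,"wz":0,"hand":-1},{"dx":0,"dy":0,"dz":0,"wx":0,"wy":0,"wz":0,"hand":-1}]'; python3 -c "
from h import *
rep()"
```

```text
t: 24.95
tool_pos: [0.5921, -0.1776, 0.0666]
orientation: [-3.139, -0.003, 2.925]
ft_force: [0.4, 0.6, -2.5]
finger_gap: 0.0432
t 24.95 q [ 0.71  0.62 -0.7   1.83  0.51  0.88  1.12] uvw [-73.6 -60.3 -59.4] z_t [-0.003 -0.002 -1.   ] x_t [-1.    -0.     0.003] F [ 0.4  0.6 -2.5]
```

Lateral force is gone. I'll lower the last 2.5 mm slowly until it bears.

```bash
python3 -m creep '[{"dx":0,"dy":0,"dz":0.5,"wx":0,"wy":0,"wz":0,"hand":-1},{"dx":0,"dy":0.2,"dz":0.5,"wx":0,"wy":0,"wz":0,"hand":-1},{"dx":0,"dy":0.2,"dz":0.5,"wx":0,"wy":0,"wz":0,"hand":-1},{"dx":0,"dy":0,"dz":0.5,"wx":0,"wy":0,"wz":0,"hand":-1},{"dx":0,"dy":0,"dz":0.3,"wx":0,"wy":0,"wz":0,"hand":-1},{"dx":0,"dy":0,"dz":0,"wx":0,"wy":0,"wz":0,"hand":-1},{"dx":0,"dy":0,"dz":0,"wx":0,"wy":0,"wz":0,"hand":-1},{"dx":0,"dy":0,"dz":0,"wx":0,"wy":0,"wz":0,"hand":-1},{"dx":0,"dy":0,"dz":0,"wx":0,"wy":0,"wz":0,"hand":-1},{"dx":0,"dy":0,"dz":0,"wx":0,"wy":0,"wz":0,"hand":-1}]'; python3 -c "
from h import *
rep()"
```

```text
t: 26.2
tool_pos: [0.5922, -0.1772, 0.065]
orientation: [-3.139, -0.003, 2.925]
ft_force: [-5.5, 0.5, 10.7]
finger_gap: 0.0433
t 26.2 q [ 0.71  0.62 -0.7   1.83  0.51  0.88  1.12] uvw [-73.7 -59.9 -61. ] z_t [-0.003 -0.003 -1.   ] x_t [-1.    -0.     0.003] F [-5.5  0.5 10.7]
```

Bearing on the mat at the expected height (10 N). I'll open a little.

```bash
python3 -m creep '[{"dx":0,"dy":0,"dz":0,"wx":0,"wy":0,"wz":0,"hand":0.08},{"dx":0,"dy":0,"dz":0,"wx":0,"wy":0,"wz":0,"hand":0.12},{"dx":0,"dy":0,"dz":0,"wx":0,"wy":0,"wz":0,"hand":0.16},{"dx":0,"dy":0,"dz":0,"wx":0,"wy":0,"wz":0,"hand":0.2},{"dx":0,"dy":0,"dz":0,"wx":0,"wy":0,"wz":0,"hand":0.2},{"dx":0,"dy":0,"dz":0,"wx":0,"wy":0,"wz":0,"hand":0.2},{"dx":0,"dy":0,"dz":0,"wx":0,"wy":0,"wz":0,"hand":0.2},{"dx":0,"dy":0,"dz":0,"wx":0,"wy":0,"wz":0,"hand":0.2},{"dx":0,"dy":0,"dz":0,"wx":0,"wy":0,"wz":0,"hand":0.2},{"dx":0,"dy":0,"dz":0,"wx":0,"wy":0,"wz":0,"hand":0.2}]'; python3 -c "
from h import *
rep();snap('wrist','wrist14.png')"
```

```text
t: 27.45
tool_pos: [0.5926, -0.1761, 0.0645]
orientation: [-3.14, -0.003, 2.926]
ft_force: [0.8, 6.3, 3.0]
finger_gap: 0.0512
t 27.45 q [ 0.71  0.63 -0.7   1.83  0.51  0.88  1.12] uvw [-73.5 -58.8 -61.5] z_t [-0.003 -0.001 -1.   ] x_t [-1.    -0.001  0.003] F [0.8 6.3 3. ]
```

View pics/wrist14.png

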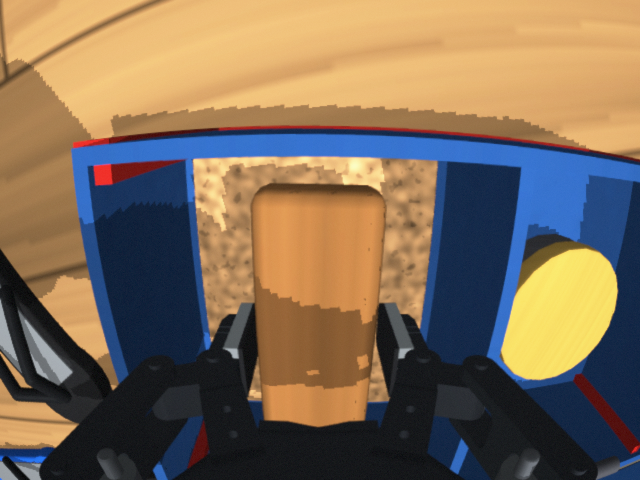

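```bash
python3 -m creep '[{"dx":0,"dy":0.8,"dz":0,"wx":0,"wy":0,"wz":0,"hand":0.2},{"dx":0,"dy":0.7,"dz":-2,"wx":0,"wy":0,"wz":0,"hand":0.2},{"dx":0,"dy":0,"dz":-3,"wx":0,"wy":0,"wz":0,"hand":0.2},{"dx":0,"dy":0,"dz":-4,"wx":0,"wy":0,"wz":0,"hand":0.2},{"dx":0,"dy":0,"dz":-5,"wx":0,"wy":0,"wz":0,"hand":0.2},{"dx":0,"dy":0,"dz":-7,"wx":0,"wy":0,"wz":0,"hand":0.2},{"dx":0,"dy":0,"dz":-9,"wx":0,"wy":0,"wz":0,"hand":0.2},{"dx":0,"dy":0,"dz":-10,"wx":0,"wy":0,"wz":0,"hand":0.2},{"dx":0,"dy":0,"dz":-10,"wx":0,"wy":0,"wz":0,"hand":0.2},{"dx":0,"dy":0,"dz":-10,"wx":0,"wy":0,"wz":0,"hand":0.2}]'; python3 -c "
from h import *
rep();snap('wrist','wrist15.png')"
```

```text
t: 28.75
tool_pos: [0.5927, -0.1757, 0.1251]
orientation: [-3.139, -0.003, 2.925]
ft_force: [-0.4, -0.5, 0.3]
finger_gap: 0.0511
t 28.75 q [ 0.74  0.55 -0.75  1.79  0.45  0.98  1.17] uvw [-73.5 -58.3  -0.9] z_t [-0.003 -0.002 -1.   ] x_t [-1.    -0.     0.003] F [-0.4 -0.5  0.3]
```

View pics/wrist15.png

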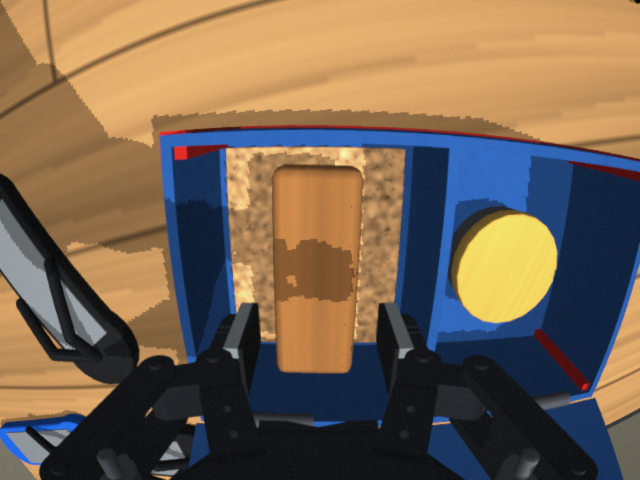

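Brush (317,270) is lying level and straight on the mat, and the fingers are free of it. I'll rise clear and back towards the robot.

```bash
python3 -m creep '[{"dx":0,"dy":0,"dz":-15,"wx":0,"wy":0,"wz":0,"hand":0.2},{"dx":0,"dy":0,"dz":-20,"wx":0,"wy":0,"wz":0,"hand":0.2},{"dx":0,"dy":0,"dz":-25,"wx":0,"wy":0,"wz":0,"hand":0.2},{"dx":5,"dy":0,"dz":-25,"wx":0,"wy":0,"wz":0,"hand":0.2},{"dx":15,"dy":0,"dz":-25,"wx":0,"wy":0,"wz":0,"hand":0.2},{"dx":20,"dy":0,"dz":-15,"wx":0,"wy":0,"wz":0,"hand":0.2},{"dx":20,"dy":0,"dz":0,"wx":0,"wy":0,"wz":0,"hand":0.2},{"dx":20,"dy":0,"dz":0,"wx":0,"wy":0,"wz":0,"hand":0.2},{"dx":10,"dy":0,"dz":0,"wx":0,"wy":0,"wz":0,"hand":0.2},{"dx":0,"dy":0,"dz":0,"wx":0,"wy":0,"wz":0,"hand":0.2}]'; python3 - <<'E'
from h import *
rep();snap('side','side16.png');c=snap('wrist','wrist16.png');snap('scene','scene16.png')
a=load('side16.png')['pixels'][150:350,290:490];b=c['pixels'];e=load('scene16.png')['pixels']
cv2.imwrite('pics/c16.png',np.vstack([np.hstack([cv2.resize(a,(400,300)),cv2.resize(b,(400,300))]),np.hstack([cv2.resize(e,(400,300)),cv2.resize(load('side16.png')['pixels'],(400,300))])])[:,:,::-1])
E
```

```text
t: 30.05
tool_pos: [0.5051, -0.1563, 0.2503]
orientation: [-3.139, -0.002, 2.925]
ft_force: [0.5, 0.4, -0.7]
finger_gap: 0.0512
t 30.05 q [ 0.91  0.27 -0.86  1.87  0.23  1.11  1.32] uvw [-163.2  -58.2  124.3] z_t [-0.002 -0.003 -1.   ] x_t [-1.    -0.     0.002] F [ 0.5  0.4 -0.7]
```

View pics/c16.png

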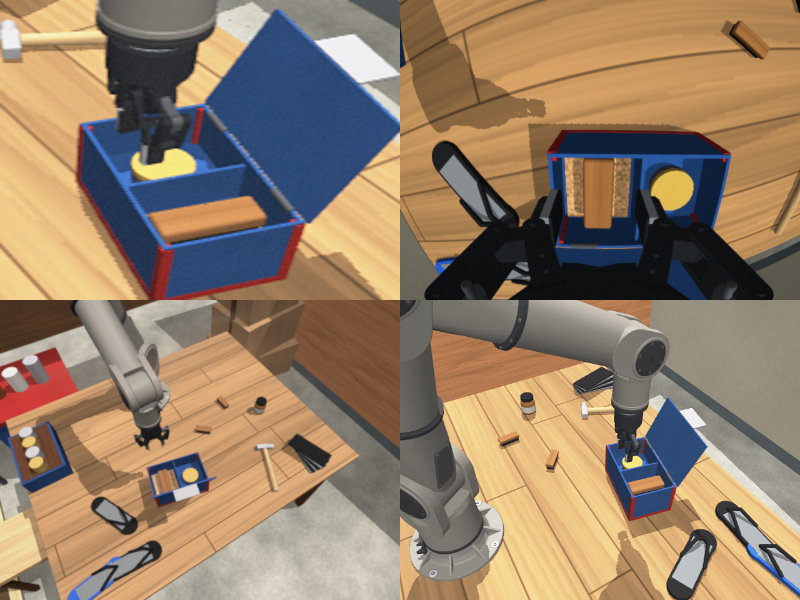

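Lid is still open, the brush is in the matted compartment, and the other objects are where they were. One number check, then I'll hand it in.

```bash
python3 - <<'E'
from h import *
c=load('wrist16.png');s=robot.read_state();tp,ori=s['tool_pos'],s['orientation']
f=lambda p:np.array([(p-H)@U,(p-H)@V,(p-H)@W])*1e3
# brush corners in wrist16 (from picture /0.625)
for u in [(293,254),(342,254),(338,364),(295,364)]: print(f(wonz(c,u,.096,tp,ori)).round(0))
a,b=load('side16.png')['pixels'].astype(int),load('side8.png')['pixels'].astype(int)
print('lid region diff',np.abs(a-b)[165:235,425:480].mean(), 'jar',np.abs(a-b)[145:185,190:218].mean(),'sandal',np.abs(a-b)[370:475,430:505].mean())
robot.sign_off(); print(robot.read_state()['t'])
E
```

```text
[-136.  -80.  -30.]
[-136.  -38.  -30.]
[-20. -39. -30.]
[-20. -81. -30.]
lid region diff 2.3438961038961037 jar 12.773511904761905 sandal 2.387640211640212
the job is handed in; nothing more can be done
the job is handed in; nothing more can be done
```

The lid is open and stays open by itself, and the largest shoe brush is in the right-hand compartment on the cork mat. I handed the job in at about 30 s; no verdict is reported.

**What I did:** I pushed the lid up and over with the shut fingers leaning about 31° under the tab. I then gripped the brush, lowered it until it bore on the mat with about 10 N, opened the fingers a little and withdrew.

**Last checks:**
- **Brush:** Its centre is about 3 mm from the mat's measured centre. It lies level and front to back, judged on its outline about 116 x 42 mm at the expected top height.
- **Lid:** The picture patch over the lid is unchanged since before the grasp.
- **Robot:** The arm is clear of everything, and the wrist force is noise only.
- **Other objects:** The hammer, jar, sandal and tin look unmoved. The sandal's patch is unchanged.

**Imperfect or disagreeing:**
- **Lean:** I aimed for 40°, but joint 4 hit its limit, so the tool reached only about 31°.
- **Knuckle contact:** A gripper knuckle brushed the chest's right wall with 5 to 6 N while lowering and releasing. I eased it by shifting sideways.
- **Brush position:** The wrist and fixed cameras disagreed by about 5 mm on where the brush first stood.
- **Jar picture:** The jar's patch differed between the two pictures. I put this down to the arm or its shadow being near it in the earlier one, and did not measure it further.

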